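Set the glue to warm

TASK

Get the luthier's glue warmer going: gently lower the wide steel jacket pot into the warmer's round well, release it, then gently lower the narrow glue pot into the jacket, both standing upright on the floor beneath them. Then press the keys fully down, one at a time, letting each come back up before the next: the large round key, then the triangle, then the cross, then the long bar; no other key, and no key before the pots are in. Do not drop the pots or tip them over, and leave the other things on the bench where they are.

Things in the scene. Friction and masses are not known exactly. Their poses are not given: they have to be found in the camera images.
- heater: electric glue warmer, fixed, 130 (own x) by 295 mm (own y); origin: centre of its underside. Own y +22 to +147 mm: grey block 55 mm high with an open round well, 74 mm across, 40 mm deep, axis at own y +85 mm. The rest: black key deck 70 mm high with six keys, two rows (own x +24, -24 mm) of three (own y -110.5, -62.5, -14.5 mm); which key is where differs each time
- well_floor (a point): centre of the well's floor, 15 mm above the bench; the well's mouth is 40 mm above this point
- jacket: water jacket: the larger, wider open steel pot, 64 mm outside diameter, 68 mm high, walls 3 mm, inner floor 4 mm above its underside. Origin: centre of its underside; z up its axis
- glue_pot: glue pot: the narrower, taller open steel pot, 48 mm outside diameter, 90 mm high, walls 3 mm. Origin: centre of its underside; z up its axis
- key_disc_top (a point): centre of the top face of the large round key, 32 mm across; white, on a dark 42 mm square plate; its top stands 10 mm above that plate and 86 mm above the bench when not pressed; key pitch 48 mm
- key_disc (a joint): travel of the disc key (m): 0 up, 0.005 fully down; a spring returns it; 4.5 N takes it fully down
- key_triangle_top (a point): centre of the top face of the triangular key, sides 36 mm; white, on a dark 42 mm square plate; its top stands 10 mm above that plate and 86 mm above the bench when not pressed; key pitch 48 mm
- key_triangle (a joint): travel of the triangle key (m): 0 up, 0.005 fully down; a spring returns it; 4.5 N takes it fully down
- key_cross_top (a point): centre of the top face of the cross (plus-shaped) key, arms 34 mm long and 10 mm wide; white, on a dark 42 mm square plate; its top stands 10 mm above that plate and 86 mm above the bench when not pressed; key pitch 48 mm
- key_cross (a joint): travel of the cross key (m): 0 up, 0.005 fully down; a spring returns it; 4.5 N takes it fully down
- key_bar_top (a point): centre of the top face of the long narrow bar key, 36 by 12 mm; white, on a dark 42 mm square plate; its top stands 10 mm above that plate and 86 mm above the bench when not pressed; key pitch 48 mm
- key_bar (a joint): travel of the bar key (m): 0 up, 0.005 fully down; a spring returns it; 4.5 N takes it fully down
- key_dot_top (a point): centre of the top face of the small round key, 16 mm across (not used); white, on a dark 42 mm square plate; its top stands 10 mm above that plate and 86 mm above the bench when not pressed; key pitch 48 mm
- key_dot (a joint): travel of the dot key (m): 0 up, 0.005 fully down; a spring returns it; 4.5 N takes it fully down
- key_square_top (a point): centre of the top face of the square key, 24 by 24 mm (not used); white, on a dark 42 mm square plate; its top stands 10 mm above that plate and 86 mm above the bench when not pressed; key pitch 48 mm
- key_square (a joint): travel of the square key (m): 0 up, 0.005 fully down; a spring returns it; 4.5 N takes it fully down
- jar: bystander: closed round amber jar with steel cap, 58 mm across, 88 mm high; origin under its centre
- tin: bystander: closed round tin, 60 mm across, 58 mm high; origin under its centre
- bottle: bystander: yellow glue bottle, 60 mm across, 180 mm high; origin under its centre
- screwdriver: bystander: screwdriver lying along its own x, 190 mm long
- plane: bystander: small block plane, 160 (own x) by 45 mm, 46 mm high
- clamp: bystander: bar clamp lying flat, 200 mm along own y, jaws reach 68 mm to its -x, 20 mm high
- cork: bystander: round cork clamping pad, 32 mm across, 30 mm high; origin under its centre
- brush: bystander: glue brush lying along its own x, 160 mm long

How it is judged (in metres and radians):
On the way, in this order (a step that is already met when the one before it is completed fails the run):
1. The jacket stands in the well on its floor, upright and released (horizontal distance between jacket and well_floor below 0.008 m and z of jacket in the frame of well_floor between -0.004 and 0.004 m and angle between jacket's own z axis and vertical below 0.06 rad and contact force between the fingers and jacket below 0.1 N and linear speed of jacket below 0.02 m/s), for 0.2 s.
2. The glue pot stands in the jacket on its floor, upright and released, the jacket still in the well (horizontal distance between jacket and well_floor below 0.008 m and z of jacket in the frame of well_floor between -0.004 and 0.004 m and angle between each of jacket, glue_pot's own z axis and vertical below 0.06 rad and horizontal distance between glue_pot and jacket below 0.008 m and z of glue_pot in the frame of jacket between 0 and 0.008 m and contact force between the fingers and glue_pot below 0.1 N and linear speed of glue_pot below 0.02 m/s), for 0.2 s.
3. The large round key is pressed most of the way down (over 3.3 mm), all other keys up (value of joint key_disc above 0.0033 m and value of joint each of key_triangle, key_cross, key_bar, key_dot, key_square below 0.0015 m and horizontal distance between jacket and well_floor below 0.008 m and z of jacket in the frame of well_floor between -0.004 and 0.004 m and angle between each of jacket, glue_pot's own z axis and vertical below 0.06 rad and horizontal distance between glue_pot and jacket below 0.008 m and z of glue_pot in the frame of jacket between 0 and 0.008 m), for 0.1 s.
4. The triangular key is pressed most of the way down (over 3.3 mm), all other keys up (value of joint key_triangle above 0.0033 m and value of joint each of key_disc, key_cross, key_bar, key_dot, key_square below 0.0015 m and horizontal distance between jacket and well_floor below 0.008 m and z of jacket in the frame of well_floor between -0.004 and 0.004 m and angle between each of jacket, glue_pot's own z axis and vertical below 0.06 rad and horizontal distance between glue_pot and jacket below 0.008 m and z of glue_pot in the frame of jacket between 0 and 0.008 m), for 0.1 s.
5. The cross key is pressed most of the way down (over 3.3 mm), all other keys up (value of joint key_cross above 0.0033 m and value of joint each of key_disc, key_triangle, key_bar, key_dot, key_square below 0.0015 m and horizontal distance between jacket and well_floor below 0.008 m and z of jacket in the frame of well_floor between -0.004 and 0.004 m and angle between each of jacket, glue_pot's own z axis and vertical below 0.06 rad and horizontal distance between glue_pot and jacket below 0.008 m and z of glue_pot in the frame of jacket between 0 and 0.008 m), for 0.1 s.
6. The bar key is pressed most of the way down (over 3.3 mm), all other keys up (value of joint key_bar above 0.0033 m and value of joint each of key_disc, key_triangle, key_cross, key_dot, key_square below 0.0015 m and horizontal distance between jacket and well_floor below 0.008 m and z of jacket in the frame of well_floor between -0.004 and 0.004 m and angle between each of jacket, glue_pot's own z axis and vertical below 0.06 rad and horizontal distance between glue_pot and jacket below 0.008 m and z of glue_pot in the frame of jacket between 0 and 0.008 m), for 0.1 s.
At the end, for the whole second after the job is handed in: Jacket upright on the well floor, glue pot upright on the jacket floor (each centred within 8 mm, under 4 mm off its floor, tilt under 0.06 rad), both released and at rest; all six keys up (under 1.5 mm); all bystanders within 30 mm of their starts (all of step 2 and contact force between the fingers and jacket below 0.1 N and linear speed of jacket below 0.02 m/s and value of joint each of key_disc, key_triangle, key_cross, key_bar, key_dot, key_square below 0.0015 m and distance of each of jar, tin, bottle, screwdriver, plane, clamp, cork, brush from where it was at the start of the episode below 0.03 m); the robot touches nothing.
It fails at once if the small round or the square key is pressed (value of joint any of key_dot, key_square above 0.0025 m).
It fails at once if a key is pressed before both pots are nested in the well (value of joint any of key_disc, key_triangle, key_cross, key_bar above 0.0025 m and not (horizontal distance between jacket and well_floor below 0.008 m and z of jacket in the frame of well_floor between -0.004 and 0.004 m and angle between each of jacket, glue_pot's own z axis and vertical below 0.06 rad and horizontal distance between glue_pot and jacket below 0.008 m and z of glue_pot in the frame of jacket between 0 and 0.008 m)).
It fails at once if a pot is dropped into place (falls faster than 0.6 m/s inside the well or the jacket) ((horizontal distance between jacket and well_floor below 0.01 m and z of jacket in the frame of well_floor below 0.04 m and linear speed of jacket above 0.6 m/s) or (horizontal distance between glue_pot and jacket below 0.01 m and z of glue_pot in the frame of jacket below 0.06 m and linear speed of glue_pot above 0.6 m/s)).
It fails at once if a pot is tipped over (more than 45 degrees) (angle between any of jacket, glue_pot's own z axis and vertical above 0.785 rad).
It fails at once if a bystander is shifted by more than 30 mm (distance of any of jar, tin, bottle, screwdriver, plane, clamp, cork, brush from where it was at the start of the episode above 0.03 m).
It also fails if it takes over 67 s, if anything falls off the work surface, if the arm or the gripper's body presses on something with over 40 N, if the wrist force passes 120 N, or if a joint passes its speed limit or range.

ROBOT

A 7-joint arm with a two-finger parallel gripper is mounted at the origin on the work surface. World frame = base frame: x ahead of the robot, y to its left, z up, the work surface at z = 0. Lengths are in mm, angles in rad, forces in N, time in s.
With the tool pointing down it reaches from about 350 to 900 mm from the base axis. Payload 19.9 kg.
Tool frame: the origin (TCP) lies at the very end of the fingers, on their centre line; the grasp point (between the pads) lies 19 mm behind it; z points along the fingers, y is the line along which they close (so a half turn about z gives the same grasp; the last joint's range is limited). The gripper opens to 85 mm and grips with 20 to 120 N. Pads are 22 mm wide; open, the fingers measure 114 mm over their backs; the gripper's body (76 mm by 85 mm) begins 54 mm behind the grasp point. The pads swing forward as they close: fully open they stand 13 mm farther back than shut.
Start: joints at [1.181, 0.417, -0.01, 1.614, 0.005, 1.111, -0.053], TCP at [213.013, -587.56, 231.26] pointing down, gripper open.
Joint ranges: [-2.81, 2.81], [-0.39, 2.02], [-1.27, 1.25], [0.06, 2.57], [-1.19, 4.33], [0.19, 2], [-2.82, 2.82]. Speed limits (rad/s): [1.89, 1.89, 2.39, 2.39, 3.01, 3.01, 3.01].

INTERFACE

Orientations are given as a 3x3 rotation matrix whose columns are the frame's x, y, z axes.
In Python, from cell import state, vision, robot gives the robot as it stands.
- The arm moves only by the tool play_rows, never from a script. Its argument "motion" is a list of rows, each an object with "offset": the shift along the tool's x, y, z in units of 100 mm (1.0 is 100 mm), a list of three; "rotation": the turn, a rotation vector about the tool's x, y, z in units of pi/4 rad (1.0 is pi/4 rad), a list of three. A call has 1 to 20 rows; each row shifts and turns the commanded pose from where the row before left it, along the tool's axes as they then stand; what a row does not reach is not made up. A row lasts 1/8 s, in which the tool goes at most 62.5 mm and 10.7 degrees, less where a joint would pass 70% of its speed; a pose out of reach is approached as far as the arm can. A call with a number of a shift or a turn outside -1 to 1 is refused whole. A call with a gripper value outside its range is refused whole. "jaw" is the finger opening in mm, from 0 to 85.4, set as the call begins (left out, the last holds). The fingers move at their own pace and stop on an object; the grip force is fixed at half the most. Time passes only in rows, so rows that do not move let the fingers close. It gives the time, the measured TCP pose, the force, the opening and the grip force at its end, in the units of the state.
- state(): the state, without advancing time (a new reading comes with each control period).
- vision.read_camera(name): name is "side" or "top"; returns the picture (400x640x3 uint8, red, green, blue); there is no depth.
- vision.calibration(name): a dict with "intrinsics" (3x3 intrinsics, pixels), "R" (3x3) and "t" (3): a world point X has camera coordinates R X + t. Camera axes: x right, y down, z forward; pixel columns grow to the right and rows downward; lengths in mm; the calibration is good to about 2 mm. A picture is of the moment at which its call begins. calibration takes no time and is no camera call.
- robot.finish_job(): hands the job in; it is judged then, once.
Trained networks look in the newest picture that a camera, given by its name, has taken for a name from the list of things; names that differ only in an ending like _2 or _b are one class to them, and where a whole thing is asked for, a point or a joint stands for the part that bears it (a point fixed in the world has none). Each returns a list of dicts, best first, with "confidence" (0 to 1); they miss things now and then, are a little off and sometimes report something else, mostly with a low value. They report only what shows in the picture. A call takes as long as a camera call.
- vision.outline_of(camera, label): "pixels" (400x640 bool, what is visible of it) and "bbox" ([centre column, centre row, width, height] in pixels, round what is visible of it).
The state is a dict: "t": time; "qpos": joint angles; "joint_velocities": joint speeds; "effort": joint torques, N m; "ee_pos": TCP position; "tool_rot": TCP orientation; "contact_force": force on the tool from outside, world axes, zero at the start; "torque": the same for the moment, N m; "grip_width": opening from 0.0 (shut) to 1.0 (fully open); "grasp_force": force on a finger pad.
Only numpy, scipy, OpenCV 4.12 (cv2) and the standard library are available. Lean on these libraries where they do the work, as an engineer would, in place of code of your own. Each camera call takes 0.05 s, during which the arm holds its last target. There are 200 camera calls.

## Working session

There is one attempt and no reset: what is moved stays moved. The work goes in short steps, Python scripts to look and compute and a tool call to move; the robot and the scene stay as the last step left them, time stands still between calls to the robot, and variables do not carry over. Pictures are saved under pics/ and viewed, at most 10 in all, crops included, and the job is handed in when it is done.

Besides the shell and the picture viewer there is one more tool, called after "Request:" as name([rows], argument=value, ...), one row to a line, values as JSON. play_rows: Moves the arm, as the interface text tells. Its arguments: {"type":"object","properties":{"motion":{"type":"array","items":{"type":"object","properties":{"offset":{"type":"array","items":{"type":"number"}},"rotation":{"type":"array","items":{"type":"number"}}}}},"jaw":{"type":"number"}},"required":["motion"]}

```bash
mkdir -p pics
cat > h.py <<'E'
import numpy as np, cv2
from cell import state, vision, robot
def ray(cam,uv):
    c=vision.calibration(cam);K=np.array(c["intrinsics"]);R=np.array(c["R"]);t=np.array(c["t"])
    return -R.T@t, R.T@np.linalg.inv(K)@np.array([uv[0],uv[1],1.0])
def at(cam,uv,z):
    o,d=ray(cam,uv); return o+d*(z-o[2])/d[2]
def proj(cam,X):
    c=vision.calibration(cam);p=np.array(c["intrinsics"])@(np.array(c["R"])@np.array(X,float)+np.array(c["t"]));return p[:2]/p[2]
E
python3 - <<'E'
from h import *
for c in("top","side"):
    im=vision.read_camera(c); cv2.imwrite(f"pics/{c}0.png",im[:,:,::-1])
    print(c,ray(c,(320,200)))
    for n in["heater","jacket","glue_pot","key_disc","key_triangle","key_cross","key_bar","key_dot","key_square","jar","tin","bottle"]:
        for d in vision.outline_of(c,n)[:2]:
            m=d["pixels"];ys,xs=np.nonzero(m);print(n,round(d["confidence"],2),np.round(d["bbox"],1),xs.mean().round(1),ys.mean().round(1),len(xs))
s=state();print(s["t"],s["ee_pos"],s["tool_rot"])
E
```

```text
top (array([ 470.63645304,   -6.12543898, 1193.57760461]), array([ 0.08677251, -0.00313813, -0.99625623]))
heater 0.67 [398.8 203.6   7.4   8.1] 400.3 203.9 70
heater 0.23 [213.3 235.3  24.5  21. ] 211.4 236.7 434
jacket 0.88 [265.4 189.2  25.8  26. ] 264.3 187.8 481
jacket 0.49 [401.4 203.3  13.2  12.4] 400.5 203.3 73
key_triangle 0.65 [384.4 187.6  11.9  10.8] 381.9 187.2 89
key_bar 0.55 [363.9 190.7  15.4   7.5] 365.3 189.1 58
key_bar 0.3 [385.4 206.2  10.    8.5] 383.1 205.1 75
key_square 0.46 [383.1 206.   11.6   6.6] 383.2 205.0 71
key_square 0.29 [400.8 202.2  10.5   9.7] 400.2 203.7 92
jar 0.97 [212.6 237.5  21.1  20.2] 211.6 236.4 398
tin 0.87 [261.3 242.7  21.6  18.3] 261.8 240.5 355
bottle 0.9 [265.7 126.9  23.6  27.9] 265.9 128.1 495
bottle 0.34 [204.5 191.5  25.2  20. ] 206.1 192.3 357
side (array([ 316.38080818, -839.95006784,  847.68506441]), array([ 0.22750986,  0.71157769, -0.6648797 ]))
heater 0.96 [332.7 245.1  87.6 103.9] 330.7 246.4 4274
jacket 0.72 [311.8 174.2  23.2  30.7] 312.2 172.1 570
jacket 0.36 [357.4 257.1  16.1   9.9] 358.2 257.5 135
glue_pot 0.87 [291.
[... 259 characters left out ...]
 246.1 4238
key_cross 0.33 [357.9 256.2  17.1  12.5] 358.4 257.3 148
key_bar 0.72 [358.4 257.4  13.5  10.9] 358.4 257.5 132
key_dot 0.4 [322.2 233.7  10.4   9.7] 323.5 234.0 38
key_square 0.65 [331.2 249.1   8.9  13.6] 330.8 248.5 101
key_square 0.6 [358.1 256.8  11.5  14. ] 358.0 257.1 142
jar 0.87 [255.5 151.2  22.2  36.6] 255.5 150.3 564
tin 0.76 [261.7 185.4  20.6  28.1] 261.1 182.6 466
tin 0.68 [329.6 248.9  13.3  15.9] 330.6 248.0 113
bottle 0.75 [367.8 152.1  16.7  58.6] 367.6 152.0 952
1.3 [ 212.98207169 -587.54731208  231.23979403] [[ 9.40133487e-01  3.40806421e-01 -9.42970284e-05]
 [ 3.40806431e-01 -9.40133481e-01  1.18644617e-04]
 [-4.82169463e-05 -1.43678811e-04 -9.99999989e-01]]
```

Run:
```python
import cv2
a=cv2.imread("pics/top0.png")[90:310,160:480];b=cv2.imread("pics/side0.png")[100:320,210:440]
cv2.imwrite("pics/a.png",cv2.resize(a,(800,550),interpolation=cv2.INTER_CUBIC))
cv2.imwrite("pics/b.png",cv2.resize(b,None,fx=2.7,fy=2.7,interpolation=cv2.INTER_CUBIC))
```

```text
(no output)
```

View pics/a.png

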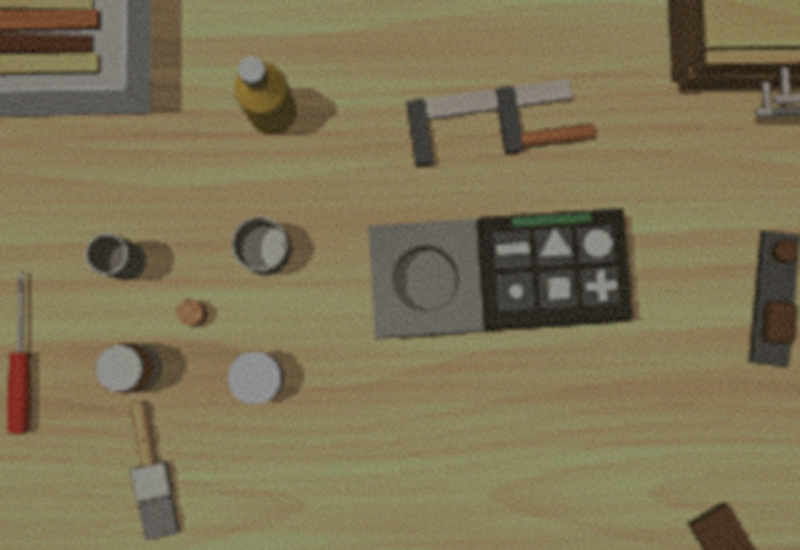

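View pics/b.png

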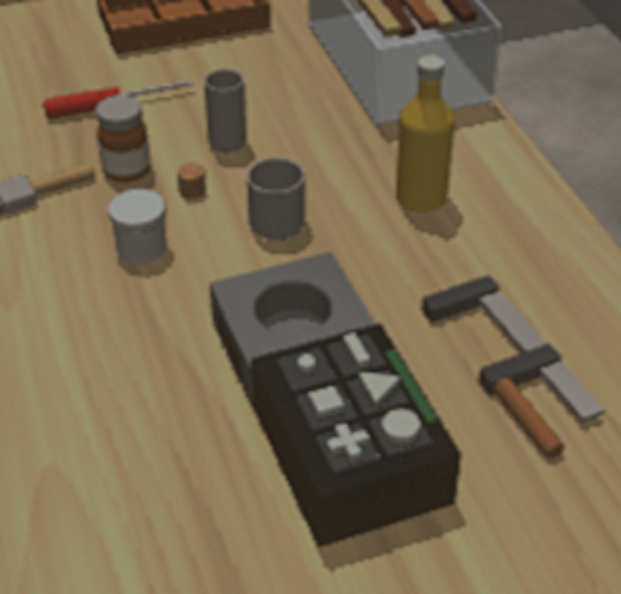

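The top view shows the well at crop (427,278), with keys bar, triangle and disc in the upper row and dot, square and cross in the lower row. The jacket is at (261,245) and the glue pot at (109,256). The side view agrees.

```bash
cat > loc.py <<'E'
from h import *
from scipy.optimize import least_squares
def sil(cam,x,y,z0,r,h):
    a=np.linspace(0,2*np.pi,60);P=[]
    for z in(z0,z0+h): P+= [proj(cam,(x+r*np.cos(t),y+r*np.sin(t),z)) for t in a]
    hull=cv2.convexHull(np.array(P,np.float32))[:,0]
    lo,hi=hull.min(0),hull.max(0); m=cv2.moments(hull)
    return np.array([lo[0],lo[1],hi[0],hi[1],m["m10"]/m["m00"],m["m01"]/m["m00"]])
def mask_stats(m):
    n,l,st,ce=cv2.connectedComponentsWithStats(m.astype(np.uint8));k=1+np.argmax(st[1:,4]);x,y,w,h,_=st[k]
    return np.array([x-.5,y-.5,x+w-.5,y+h-.5,*ce[k]])
def cyl(obs,z0,r,h,x0):
    f=lambda p:np.concatenate([sil(c,p[0],p[1],z0,r,h)-o for c,o in obs])
    return least_squares(f,x0,loss="soft_l1",diff_step=1e-4)
E
python3 - <<'E'
from loc import *
im=vision.read_camera("top")
hsv=cv2.cvtColor(im,cv2.COLOR_RGB2HSV)
pts={"bar":(513,248),"tri":(555,243),"disc":(598,243),"dot":(516,291),"sq":(559,289),"cross":(601,287)}
own={"bar":(1,-14.5),"tri":(1,-62.5),"disc":(1,-110.5),"dot":(-1,-14.5),"sq":(-1,-62.5),"cross":(-1,-110.5)}
W={}
for n,(u,v) in pts.items():
    c=np.array([160+u/2.5,90+v/2.5]);g=im.mean(2)
    for _ in range(3):
        i,j=np.round(c).astype(int);p=g[j-8:j+9,i-8:i+9];w=np.clip(p-(p.min()+p.max())/2,0,None)
        yy,xx=np.mgrid[j-8:j+9,i-8:i+9];c=np.array([(w*xx).sum(),(w*yy).sum()])/w.sum()
    W[n]=at("top",c,86)[:2];print(n,c.round(1),W[n].round(1))
for s in(1,-1):
    A=np.array([(24*s*own[n][0],own[n][1]) for n in W]);B=np.array([W[n] for n in W])
    a0,b0=A.mean(0),B.mean(0);U,S,V=np.linalg.svd((A-a0).T@(B-b0));R=V.T@np.diag([1,np.linalg.det(V.T@U.T)])@U.T
    e=B-b0-(A-a0)@R.T
    print(s,np.abs(e).max(),"yaw",np.arctan2(R[1,0],R[0,0]),"org",b0-R@a0,"well",b0+R@(np.array([0,85])-a0)); 
print("well by eye",at("top",(160+427/2.5,90+278/2.5),55), "side",at("side",(210+292/2.7,100+308/2.7),55))
vision.read_camera("side");m={}
for n,r,h,x0 in(("jacket",32,68,None),("glue_pot",24,90,None)):
    obs=[]
    for c in("top","side"):
        d=vision.outline_of(c,n)
        if d and d[0]["confidence"]>.6: obs.append((c,mask_stats(d[0]["pixels"])))
    x0={"jacket":at("top",(264.4,188),68),"glue_pot":at("top",(203.6,192.4),90)}[n][:2]
    q=cyl(obs,0,r,h,x0);print(n,"rim eye",x0,"fit",q.x,[o[0] for o in obs],q.fun.round(1))
for n,z in(("jar",(255,237,88)),): pass
print("jar",at("top",(160+120/2.5,90+368/2.5),88),"tin",at("top",(160+255/2.5,90+378/2.5),58),"cork",at("top",(160+192/2.5,90+312/2.5),30),"bottle",at("top",(160+252/2.5,90+70/2.5),180))
print(state()["t"])
E
```

```text
bar [364.8 189. ] [ 595.3 -136.2]
tri [381.8 187.9] [ 597.3 -184.2]
disc [398.6 186.9] [ 599.4 -231.7]
dot [366. 206.] [ 547.3 -137.9]
sq [383.2 204.8] [ 549.6 -186.3]
cross [400.2 203.9] [ 551.2 -234.1]
1 0.3003811298422647 yaw 0.04185568466954758 org [ 570.72887676 -122.6282857 ] well [567.17218227 -37.70273051]
-1 48.09452621296782 yaw 0.040518744607569074 org [ 570.81236464 -122.62484512] well [567.36921367 -37.69461074]
well by eye [565.6504593  -40.73184473  55.        ] side [565.8125678  -42.31059835  55.        ]Traceback (most recent call last):
  File "<stdin>", line 26, in <module>
  File "loc.py", line 14, in cyl
    return least_squares(f,x0,loss="soft_l1",diff_step=1e-4)
    return func(*args, **kwargs)
    result = trf(vector_fun.fun, vector_fun.jac, x0, f0, J0, lb, ub, ftol, xtol,
                 gtol, max_nfev, x_scale, loss_function, tr_solver,
                 tr_options.copy(), verbose, callback=callback_wrapped)
    return trf_no_bounds(
        fun, jac, x0, f0, J0, ftol, xtol, gtol, max_nfev, x_scale,
        loss_function, tr_solver, tr_options, verbose, cal
[... 216 characters left out ...]

                         ~~~~~~~~^^^
    return self.f(x, *self.args, **self.kwargs)
           ~~~~~~^^^^^^^^^^^^^^^^^^^^^^^^^^^^^^
  File "loc.py", line 13, in <lambda>
    f=lambda p:np.concatenate([sil(c,p[0],p[1],z0,r,h)-o for c,o in obs])
                               ~~~^^^^^^^^^^^^^^^^^^^^
  File "loc.py", line 5, in sil
    for z in(z0,z0+h): P+= [proj(cam,(x+r*np.cos(t),y+r*np.sin(t),z)) for t in a]
                            ~~~~^^^^^^^^^^^^^^^^^^^^^^^^^^^^^^^^^^^^^
  File "h.py", line 9, in proj
    c=vision.calibration(cam);p=np.array(c["intrinsics"])@(np.array(c["R"])@np.array(X,float)+np.array(c["t"]));return p[:2]/p[2]
ValueError: time passes only in moves, steps and waits
```

```bash
sed -i 's/^def ray/from functools import lru_cache\ncal=lru_cache(lambda n: vision.calibration(n))\ndef ray/; s/c=vision.calibration(cam)/c=cal(cam)/' h.py
python3 - <<'E'
from loc import *
im=vision.read_camera("top");vision.read_camera("side");ob={}
for n,r,h,z in(("jacket",32,68,0),("glue_pot",24,90,0)):
    obs=[]
    for c in("top","side"):
        d=vision.outline_of(c,n)
        if d and d[0]["confidence"]>.6: obs.append((c,mask_stats(d[0]["pixels"])))
    x0={"jacket":at("top",(264.4,188),68),"glue_pot":at("top",(203.6,192.4),90)}[n][:2]
    print(n,"rim eye",x0)
    for o in obs:
        q=cyl([o],0,r,h,x0);print("fit",o[0],q.x,q.fun.round(1))
print("jar",at("top",(160+120/2.5,90+368/2.5),88),"tin",at("top",(160+255/2.5,90+378/2.5),58),"cork",at("top",(160+192/2.5,90+312/2.5),30),"bottle",at("top",(160+252/2.5,90+70/2.5),180))
print(state()["t"])
E
```

```text
jacket rim eye [606.52549383 148.1396117 ]
fit side [611.99286712 153.37965914] [-0.1 -0.3 -0.1  0.   0.2  0.2]
glue_pot rim eye [595.21169594 314.73346238]
fit top [600.28055188 320.89414934] [-0.7 -0.4  0.7  0.4  0.1  0. ]
fit side [600.92582102 324.0216713 ] [ 0.5 -0.5 -0.2  0.2 -0.3  0.3]
jar [470.45895665 302.54589494  88.        ] tin [455.65819773 157.71993182  58.        ] cork [533.853748   234.82044878  30.        ] bottle [777.23747533 140.49209622 180.        ]
1.8
```

Request:
play_rows([
  {"rotation": [0,0,-0.23]},
  {"rotation": [0,0,-0.23]},
  {"rotation": [0,0,-0.23]},
  {"rotation": [0,0,-0.23]},
  {"rotation": [0,0,-0.23]},
  {"rotation": [0,0,-0.23]},
  {"rotation": [0,0,-0.23]},
], jaw=85)

```text
schema error: expected keys offset, rotation
```

Request:
play_rows([
  {"offset": [0.517,0.307,0]},
  {"offset": [0.517,0.307,0]},
  {"offset": [0.517,0.307,0]},
  {"offset": [0.517,0.307,0]},
  {"offset": [0.517,0.307,0]},
  {"offset": [0.517,0.307,0]},
  {"offset": [0.517,0.307,0]},
  {"offset": [0.517,0.307,0]},
  {"offset": [0.517,0.307,0]},
  {"offset": [0.517,0.307,0]},
  {"offset": [0.517,0.307,0]},
  {"offset": [0.517,0.307,0]},
  {"offset": [0.517,0.307,0]},
  {"offset": [0.517,0.307,0]},
  {"offset": [0,0,0]},
])

```text
schema error: expected keys offset, rotation
```

Request:
play_rows([
  {"offset": [0,0,0],"rotation": [0,0,-0.23]},
  {"offset": [0,0,0],"rotation": [0,0,-0.23]},
  {"offset": [0,0,0],"rotation": [0,0,-0.23]},
  {"offset": [0,0,0],"rotation": [0,0,-0.23]},
  {"offset": [0,0,0],"rotation": [0,0,-0.23]},
  {"offset": [0,0,0],"rotation": [0,0,-0.23]},
  {"offset": [0,0,0],"rotation": [0,0,-0.23]},
], jaw=85)

```text
t: 2.68
ee_pos: [213.0, -587.6, 231.3]
tool_rot: [[-0.047, 0.999, -0.0], [0.999, 0.047, 0.0], [0.0, -0.0, -1.0]]
contact_force: [-0.3, 0.6, 0.1]
grip_width: 0.996
grasp_force: 0.0
```

Request:
play_rows([
  {"offset": [0.517,0.307,0],"rotation": [0,0,0]},
  {"offset": [0.517,0.307,0],"rotation": [0,0,0]},
  {"offset": [0.517,0.307,0],"rotation": [0,0,0]},
  {"offset": [0.517,0.307,0],"rotation": [0,0,0]},
  {"offset": [0.517,0.307,0],"rotation": [0,0,0]},
  {"offset": [0.517,0.307,0],"rotation": [0,0,0]},
  {"offset": [0.517,0.307,0],"rotation": [0,0,0]},
  {"offset": [0.517,0.307,0],"rotation": [0,0,0]},
  {"offset": [0.517,0.307,0],"rotation": [0,0,0]},
  {"offset": [0.517,0.307,0],"rotation": [0,0,0]},
  {"offset": [0.517,0.307,0],"rotation": [0,0,0]},
  {"offset": [0.517,0.307,0],"rotation": [0,0,0]},
  {"offset": [0.517,0.307,0],"rotation": [0,0,0]},
  {"offset": [0.517,0.307,0],"rotation": [0,0,0]},
  {"offset": [0,0,0],"rotation": [0,0,0]},
])

```text
t: 4.55
ee_pos: [612.6, 158.4, 230.7]
tool_rot: [[-0.047, 0.999, -0.001], [0.999, 0.047, 0.003], [0.003, -0.001, -1.0]]
contact_force: [-0.9, -0.5, -0.8]
grip_width: 0.999
grasp_force: 0.0
```

Run:
```python
from loc import *
for x,y in((612,153.4),(612,148),(607,150)): s=sil("top",x,y,0,32,68);print(s.round(1),"rim",proj("top",(x,y,68)).round(1))
a=cv2.imread("pics/top0.png")[172:205,248:284];cv2.imwrite("pics/c.png",cv2.resize(a,(720,660)[:1]+(600,),interpolation=cv2.INTER_CUBIC))
print(state()["ee_pos"])
```

```text
[251.3 175.  276.3 199.4 263.8 187.3] rim [262.5 186.1]
[253.2 175.  278.1 199.4 265.7 187.2] rim [264.4 186.1]
[252.5 176.7 277.5 201.  265.  188.9] rim [263.7 187.8]
[612.55597659 158.39595678 230.73740202]
```

View pics/c.png

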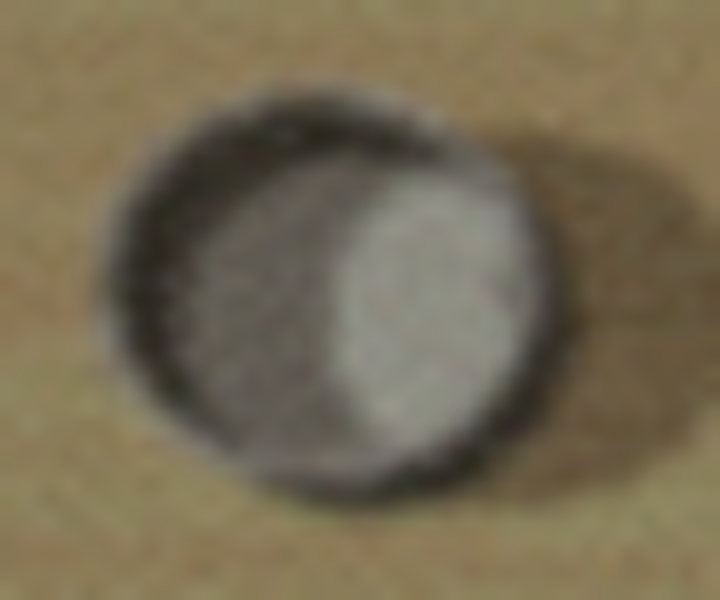

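Request:
play_rows([
  {"offset": [-0.03,0,0.4],"rotation": [0,0,0]},
  {"offset": [0,0,0.4],"rotation": [0,0,0]},
  {"offset": [0,0,0],"rotation": [0,0,0]},
  {"offset": [0,0,0],"rotation": [0,0,0]},
])

```text
t: 5.05
ee_pos: [613.1, 150.4, 152.9]
tool_rot: [[-0.041, 0.999, 0.001], [0.999, 0.041, 0.0], [0.0, 0.001, -1.0]]
contact_force: [0.1, -0.1, 1.1]
grip_width: 0.995
grasp_force: 0.0
```

Request:
play_rows([
  {"offset": [0.02,-0.02,0.35],"rotation": [0,0,0]},
  {"offset": [0,0,0.35],"rotation": [0,0,0]},
  {"offset": [0,0,0.25],"rotation": [0,0,0]},
  {"offset": [0,0,0.14],"rotation": [0,0,0]},
  {"offset": [0,0,0],"rotation": [0,0,0]},
  {"offset": [0,0,0],"rotation": [0,0,0]},
])

```text
t: 5.8
ee_pos: [611.3, 152.6, 43.8]
tool_rot: [[-0.041, 0.999, 0.002], [0.999, 0.041, 0.0], [0.0, 0.002, -1.0]]
contact_force: [-0.0, 0.1, 0.4]
grip_width: 0.998
grasp_force: 0.0
```

Request:
play_rows([
  {"offset": [0,0,0],"rotation": [0,0,0]},
  {"offset": [0,0,0],"rotation": [0,0,0]},
  {"offset": [0,0,0],"rotation": [0,0,0]},
  {"offset": [0,0,0],"rotation": [0,0,0]},
  {"offset": [0,0,0],"rotation": [0,0,0]},
  {"offset": [0,0,0],"rotation": [0,0,0]},
], jaw=56)

```text
t: 6.55
ee_pos: [610.9, 152.5, 43.8]
tool_rot: [[-0.042, 0.999, 0.001], [0.999, 0.042, -0.0], [-0.0, 0.001, -1.0]]
contact_force: [-7.3, -3.2, 17.3]
grip_width: 0.729
grasp_force: 62.2
```

Request:
play_rows([
  {"offset": [0,0,-0.1],"rotation": [0,0,0]},
  {"offset": [0,0,-0.3],"rotation": [0,0,0]},
  {"offset": [0,0,-0.4],"rotation": [0,0,0]},
  {"offset": [-0.2,-0.06,0],"rotation": [0,0,0]},
  {"offset": [-0.36,-0.1,0],"rotation": [0,0,0]},
  {"offset": [-0.36,-0.1,0],"rotation": [0,0,0]},
  {"offset": [-0.36,-0.1,0],"rotation": [0,0,0]},
  {"offset": [-0.36,-0.1,0],"rotation": [0,0,0]},
  {"offset": [-0.24,-0.06,0],"rotation": [0,0,0]},
  {"offset": [0,0,0],"rotation": [0,0,0]},
  {"offset": [0,0,0],"rotation": [0,0,0]},
  {"offset": [0,0,0],"rotation": [0,0,0]},
])

```text
t: 8.05
ee_pos: [566.3, -36.8, 122.2]
tool_rot: [[-0.043, 0.999, -0.0], [0.999, 0.043, 0.0], [0.0, -0.0, -1.0]]
contact_force: [-0.2, -0.4, -2.4]
grip_width: 0.724
grasp_force: 66.4
```

Run:
```python
from loc import *
s=state();e=np.array(s["ee_pos"]);print(s["t"],e,s["grasp_force"],s["grip_width"])
for c in("side","top"):
    im=vision.read_camera(c);cv2.imwrite(f"pics/{c}1.png",im[:,:,::-1])
    d=vision.outline_of(c,"jacket")
    for k in d[:2]:
        o=mask_stats(k["pixels"]);print(c,k["confidence"],o.round(1));print(sil(c,e[0],e[1],e[2]-43.8,32,68).round(1))
b=cv2.imread("pics/side1.png")[150:320,240:440];cv2.imwrite("pics/d.png",cv2.resize(b,(700,595),interpolation=cv2.INTER_CUBIC))
```

```text
8.05 [566.26546686 -36.82764641 122.16538177] 66.40084236860275 0.723585111008171
side 0.61 [305.5 177.5 330.5 213.5 318.3 195.8]
[304.2 177.7 330.1 214.6 317.3 196. ]
side 0.61 [355.5 119.5 378.5 177.5 367.4 151.8]
[304.2 177.7 330.1 214.6 317.3 196. ]
```

View pics/d.png

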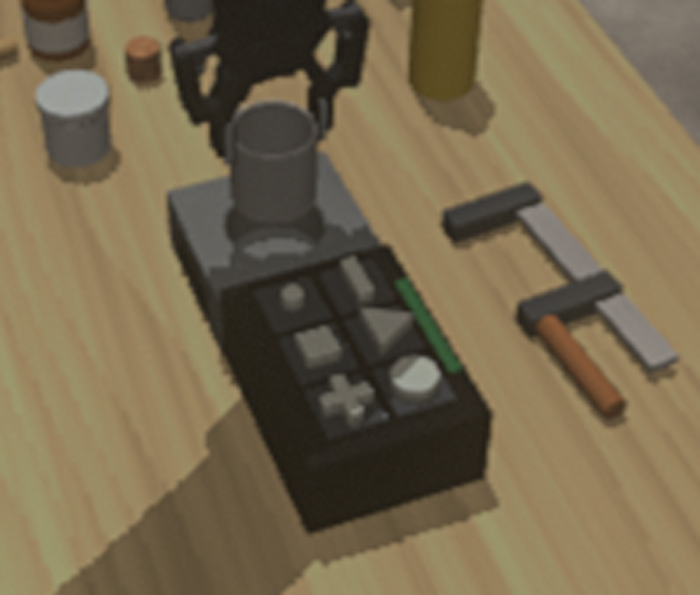

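The jacket hangs upright above the well: its rim is at crop (275,130) and the well at (277,235). Its column matches the tool within 1 px.

Request:
play_rows([
  {"offset": [-0.01,0.01,0.2],"rotation": [0,0,0]},
  {"offset": [0,0,0.2],"rotation": [0,0,0]},
  {"offset": [0,0,0.12],"rotation": [0,0,0]},
  {"offset": [0,0,0.08],"rotation": [0,0,0]},
  {"offset": [0,0,0.02],"rotation": [0,0,0]},
  {"offset": [0,0,0],"rotation": [0,0,0]},
  {"offset": [0,0,0],"rotation": [0,0,0]},
])

```text
t: 9.12
ee_pos: [567.6, -38.6, 60.7]
tool_rot: [[-0.041, 0.999, 0.001], [0.999, 0.041, -0.0], [-0.0, 0.001, -1.0]]
contact_force: [0.5, 0.6, -2.7]
grip_width: 0.724
grasp_force: 66.4
```

Request:
play_rows([
  {"offset": [0,0,0.015],"rotation": [0,0,0]},
  {"offset": [0,0,0.005],"rotation": [0,0,0]},
  {"offset": [0,0,0],"rotation": [0,0,0]},
])

```text
t: 9.5
ee_pos: [567.6, -38.7, 58.9]
tool_rot: [[-0.041, 0.999, 0.001], [0.999, 0.041, -0.0], [-0.0, 0.0, -1.0]]
contact_force: [-4.0, -1.3, 8.6]
grip_width: 0.724
grasp_force: 67.5
```

Request:
play_rows([
  {"offset": [0,0,0],"rotation": [0,0,0]},
  {"offset": [0,0,0],"rotation": [0,0,0]},
  {"offset": [0,0,0],"rotation": [0,0,0]},
  {"offset": [0,0,0],"rotation": [0,0,0]},
  {"offset": [0,0,0],"rotation": [0,0,0]},
], jaw=80)

```text
t: 10.12
ee_pos: [567.3, -38.6, 58.2]
tool_rot: [[-0.041, 0.999, -0.0], [0.999, 0.041, 0.0], [0.0, -0.0, -1.0]]
contact_force: [-0.1, -0.2, 0.9]
grip_width: 0.938
grasp_force: 0.0
```

Request:
play_rows([
  {"offset": [0,0,-0.15],"rotation": [0,0,0]},
  {"offset": [0,0,-0.4],"rotation": [0,0,0]},
  {"offset": [0,0,-0.45],"rotation": [0,0,0]},
  {"offset": [0.3,0.04,0],"rotation": [0,0,0]},
  {"offset": [0.5,0.065,0],"rotation": [0,0,0]},
  {"offset": [0.5,0.065,0],"rotation": [0,0,0]},
  {"offset": [0.5,0.065,0],"rotation": [0,0,0]},
  {"offset": [0.5,0.065,0],"rotation": [0,0,0]},
  {"offset": [0.5,0.065,0],"rotation": [0,0,0]},
  {"offset": [0.5,0.065,0],"rotation": [0,0,0]},
  {"offset": [0.29,0.045,0],"rotation": [0,0,0]},
  {"offset": [0,0,0],"rotation": [0,0,0]},
  {"offset": [0,0,0],"rotation": [0,0,0]},
  {"offset": [0,0,0],"rotation": [0,0,0]},
], jaw=85)

```text
t: 11.88
ee_pos: [600.3, 320.8, 158.7]
tool_rot: [[-0.04, 0.999, 0.0], [0.999, 0.04, -0.0], [-0.0, 0.0, -1.0]]
contact_force: [-0.4, 0.1, -0.5]
grip_width: 0.995
grasp_force: 0.0
```

Run:
```python
from loc import *
s=state();print(s["t"],s["ee_pos"])
for c in("side","top"):
    im=vision.read_camera(c);cv2.imwrite(f"pics/{c}2.png",im[:,:,::-1])
    for n in ("jacket","glue_pot"):
      for k in vision.outline_of(c,n)[:1]:
        print(c,n,k["confidence"],mask_stats(k["pixels"]).round(1))
print(sil("top",567.2,-37.7,15,32,68).round(1))
a=cv2.imread("pics/top2.png")[160:240,300:400];b=cv2.imread("pics/side2.png")[180:260,280:380]
cv2.imwrite("pics/e.png",cv2.resize(np.hstack([a,b]),(800,320),interpolation=cv2.INTER_CUBIC))
```

```text
11.875 [600.33926067 320.81818125 158.69673043]
side jacket 0.57 [306.5 196.5 331.5 223.5 318.8 210.4]
side glue_pot 0.7 [285.5 124.5 301.5 155.5 293.5 139.7]
top jacket 0.81 [319.5 188.5 342.5 211.5 330.6 200. ]
top glue_pot 0.5 [200.5 182.5 218.5 200.5 210.2 191. ]
[318.6 188.5 341.4 212.6 329.8 200.5]
```

View pics/e.png

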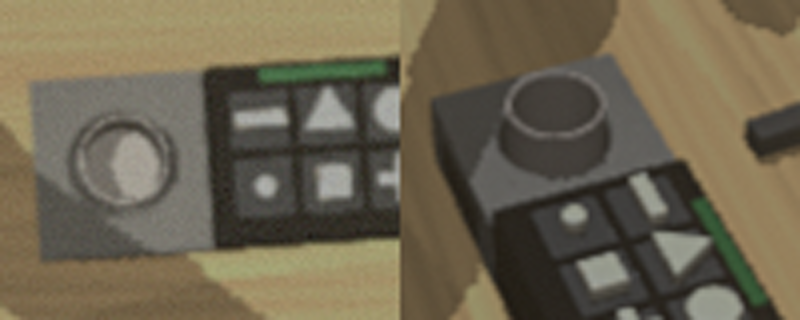

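The jacket is seated upright in the well, with its rim at top pixel (330.5,200). Next is the glue pot.

Request:
play_rows([
  {"offset": [0.01,0,0.3],"rotation": [0,0,0]},
  {"offset": [0,0,0.3],"rotation": [0,0,0]},
  {"offset": [0,0,0.22],"rotation": [0,0,0]},
  {"offset": [0,0,0.1],"rotation": [0,0,0]},
  {"offset": [0,0,0],"rotation": [0,0,0]},
  {"offset": [0,0,0],"rotation": [0,0,0]},
])

```text
t: 12.92
ee_pos: [600.3, 323.5, 67.3]
tool_rot: [[-0.042, 0.999, 0.001], [0.999, 0.042, 0.001], [0.001, 0.001, -1.0]]
contact_force: [0.9, -0.7, -0.0]
grip_width: 0.994
grasp_force: 0.0
```

Request:
play_rows([
  {"offset": [0,0,0],"rotation": [0,0,0]},
  {"offset": [0,0,0],"rotation": [0,0,0]},
  {"offset": [0,0,0],"rotation": [0,0,0]},
  {"offset": [0,0,0],"rotation": [0,0,0]},
  {"offset": [0,0,0],"rotation": [0,0,0]},
  {"offset": [0,0,0],"rotation": [0,0,0]},
  {"offset": [0,0,0],"rotation": [0,0,0]},
  {"offset": [0,0,0],"rotation": [0,0,0]},
], jaw=40)

```text
t: 13.92
ee_pos: [600.0, 323.4, 67.2]
tool_rot: [[-0.042, 0.999, 0.001], [0.999, 0.042, 0.0], [0.0, 0.001, -1.0]]
contact_force: [-4.0, -0.5, 8.6]
grip_width: 0.545
grasp_force: 60.7
```

Request:
play_rows([
  {"offset": [0,0,-0.1],"rotation": [0,0,0]},
  {"offset": [0,0,-0.3],"rotation": [0,0,0]},
  {"offset": [0,0,-0.4],"rotation": [0,0,0]},
  {"offset": [0,0,-0.3],"rotation": [0,0,0]},
  {"offset": [-0.3,-0.04,0],"rotation": [0,0,0]},
  {"offset": [-0.5,-0.065,0],"rotation": [0,0,0]},
  {"offset": [-0.5,-0.065,0],"rotation": [0,0,0]},
  {"offset": [-0.5,-0.065,0],"rotation": [0,0,0]},
  {"offset": [-0.5,-0.065,0],"rotation": [0,0,0]},
  {"offset": [-0.5,-0.065,0],"rotation": [0,0,0]},
  {"offset": [-0.5,-0.065,0],"rotation": [0,0,0]},
  {"offset": [-0.3,-0.044,0],"rotation": [0,0,0]},
  {"offset": [0,0,0],"rotation": [0,0,0]},
  {"offset": [0,0,0],"rotation": [0,0,0]},
  {"offset": [0,0,0],"rotation": [0,0,0]},
])

```text
t: 15.8
ee_pos: [567.5, -37.4, 176.5]
tool_rot: [[-0.043, 0.999, 0.0], [0.999, 0.043, 0.0], [0.0, 0.0, -1.0]]
contact_force: [-0.5, -0.4, -1.0]
grip_width: 0.545
grasp_force: 61.9
```

Run:
```python
from loc import *
s=state();e=np.array(s["ee_pos"]);print(s["t"],e,s["grasp_force"],s["grip_width"])
c="side";im=vision.read_camera(c);cv2.imwrite(f"pics/{c}3.png",im[:,:,::-1])
for n in ("glue_pot","jacket"):
    for k in vision.outline_of(c,n)[:2]:
        o=mask_stats(k["pixels"]);print(n,k["confidence"],o.round(1))
print("pot pred",sil(c,e[0],e[1],e[2]-67.2,24,90).round(1),"jacket pred",sil(c,567.8,-39,15,32,68).round(1))
b=cv2.imread("pics/side3.png")[140:240,270:390];cv2.imwrite("pics/f.png",cv2.resize(b,(720,600),interpolation=cv2.INTER_CUBIC))
```

```text
15.8 [567.53393718 -37.4022564  176.49436424] 61.8529395515543 0.5445626683306622
glue_pot 0.66 [308.5 163.5 329.5 203.5 318.7 183.3]
glue_pot 0.46 [331.5 257.5 346.5 269.5 339.3 263.2]
jacket 0.57 [306.5 200.5 330.5 223.5 318.7 211.9]
jacket 0.37 [227.5 132.5 253.5 142.5 238.8 137.4]
pot pred [307.4 162.8 327.4 203.4 317.7 182.9] jacket pred [305.9 196.9 330.8 232.6 318.5 214.6]
```

View pics/f.png

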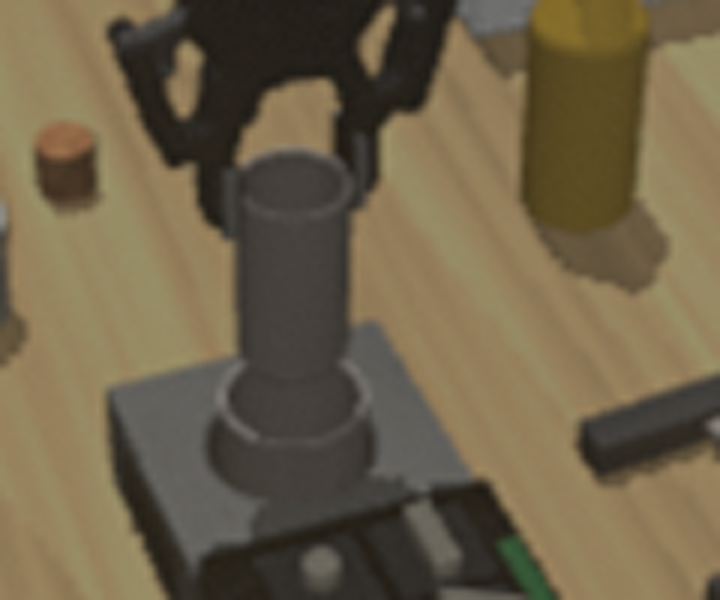

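The pot hangs upright over the jacket: its rim is at crop (297,183) and the jacket rim at (293,405). It is about 1 px to the right, so I'll correct by 1 mm and lower it.

Request:
play_rows([
  {"offset": [-0.007,-0.01,0.1],"rotation": [0,0,0]},
  {"offset": [0,0,0.16],"rotation": [0,0,0]},
  {"offset": [0,0,0.16],"rotation": [0,0,0]},
  {"offset": [0,0,0.16],"rotation": [0,0,0]},
  {"offset": [0,0,0.14],"rotation": [0,0,0]},
  {"offset": [0,0,0.1],"rotation": [0,0,0]},
  {"offset": [0,0,0.05],"rotation": [0,0,0]},
  {"offset": [0,0,0],"rotation": [0,0,0]},
  {"offset": [0,0,0],"rotation": [0,0,0]},
])

```text
t: 17.08
ee_pos: [566.4, -39.4, 89.5]
tool_rot: [[-0.041, 0.999, -0.0], [0.999, 0.041, -0.0], [-0.0, -0.0, -1.0]]
contact_force: [0.8, 0.7, -2.3]
grip_width: 0.546
grasp_force: 62.0
```

Request:
play_rows([
  {"offset": [0,0,0.02],"rotation": [0,0,0]},
  {"offset": [0,0,0.012],"rotation": [0,0,0]},
  {"offset": [0,0,0],"rotation": [0,0,0]},
])

```text
t: 17.45
ee_pos: [566.6, -39.4, 86.3]
tool_rot: [[-0.041, 0.999, 0.0], [0.999, 0.041, -0.0], [-0.0, 0.0, -1.0]]
contact_force: [-1.1, 1.2, 2.8]
grip_width: 0.542
grasp_force: 62.5
```

Contact has been made, so I'll release and retreat.

Request:
play_rows([
  {"offset": [0,0,0],"rotation": [0,0,0]},
  {"offset": [0,0,0],"rotation": [0,0,0]},
  {"offset": [0,0,0],"rotation": [0,0,0]},
  {"offset": [0,0,0],"rotation": [0,0,0]},
  {"offset": [0,0,0],"rotation": [0,0,0]},
  {"offset": [0,0,0],"rotation": [0,0,0]},
], jaw=75)

```text
t: 18.2
ee_pos: [566.5, -39.3, 86.1]
tool_rot: [[-0.042, 0.999, -0.0], [0.999, 0.042, 0.0], [0.0, -0.0, -1.0]]
contact_force: [-0.5, 0.7, -0.3]
grip_width: 0.88
grasp_force: 0.0
```

Request:
play_rows([
  {"offset": [0,0,-0.15],"rotation": [0,0,0]},
  {"offset": [0,0,-0.3],"rotation": [0,0,0]},
  {"offset": [0,0,-0.35],"rotation": [0,0,0]},
  {"offset": [-0.4,0,0],"rotation": [0,0,0]},
  {"offset": [-0.5,0.1,0],"rotation": [0,0,0]},
  {"offset": [-0.5,0.1,0],"rotation": [0,0,0]},
  {"offset": [-0.5,0.04,0],"rotation": [0,0,0]},
  {"offset": [0,0,0],"rotation": [0,0,0]},
  {"offset": [0,0,0],"rotation": [0,0,0]},
  {"offset": [0,0,0],"rotation": [0,0,0]},
])

```text
t: 19.45
ee_pos: [598.5, -227.0, 166.7]
tool_rot: [[-0.043, 0.999, 0.0], [0.999, 0.043, 0.0], [0.0, 0.0, -1.0]]
contact_force: [0.1, 0.6, -0.7]
grip_width: 0.877
grasp_force: 0.0
```

Run:
```python
from loc import *
s=state();print(s["t"],s["ee_pos"])
for c in("side","top"):
    im=vision.read_camera(c);cv2.imwrite(f"pics/{c}4.png",im[:,:,::-1])
    for n in ("jacket","glue_pot"):
      for k in vision.outline_of(c,n)[:1]:
        print(c,n,k["confidence"],mask_stats(k["pixels"]).round(1))
    print(c,"jacket",sil(c,567.8,-39,15,32,68).round(1),"pot",sil(c,567.8,-39,19,24,90).round(1))
a=cv2.imread("pics/top4.png")[160:240,300:400];b=cv2.imread("pics/side4.png")[160:240,270:370]
cv2.imwrite("pics/g.png",cv2.resize(np.hstack([a,b]),(800,320),interpolation=cv2.INTER_CUBIC))
```

```text
19.45 [ 598.54250517 -226.98004413  166.6641404 ]
side jacket 0.83 [306.5 200.5 330.5 224.5 316.8 216.2]
side glue_pot 0.65 [309.5 192.5 327.5 213.5 318.5 203. ]
side jacket [305.9 196.9 330.8 232.6 318.5 214.6] pot [308.7 191.4 327.7 229.4 318.4 210.2]
top jacket 0.67 [319.5 189.5 329.5 210.5 323.3 199. ]
top glue_pot 0.67 [323.5 190.5 340.5 209.5 332.  199.9]
top jacket [319.1 188.3 341.8 212.3 330.3 200.3] pot [321.8 190.1 339.4 209.6 330.4 199.7]
```

View pics/g.png

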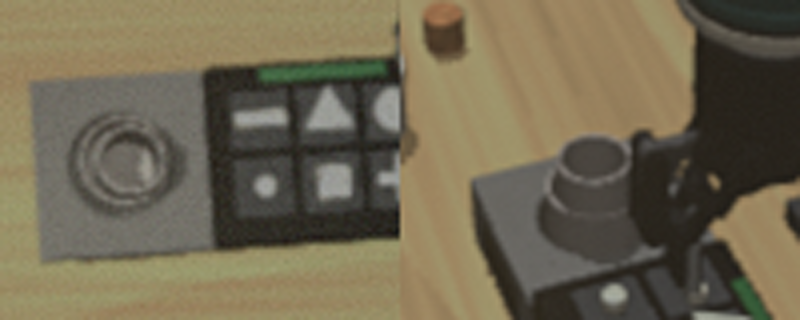

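The glue pot is nested and roughly concentric with the jacket, at top crop (127,160). Next I'll close the gripper and press the disc.

Request:
play_rows([
  {"offset": [-0.047,0.007,0.2],"rotation": [0,0,0]},
  {"offset": [0,0,0.2],"rotation": [0,0,0]},
  {"offset": [0,0,0.15],"rotation": [0,0,0]},
  {"offset": [0,0,0.05],"rotation": [0,0,0]},
  {"offset": [0,0,0],"rotation": [0,0,0]},
  {"offset": [0,0,0],"rotation": [0,0,0]},
  {"offset": [0,0,0],"rotation": [0,0,0]},
  {"offset": [0,0,0],"rotation": [0,0,0]},
  {"offset": [0,0,0],"rotation": [0,0,0]},
  {"offset": [0,0,0],"rotation": [0,0,0]},
], jaw=0)

```text
t: 21.0
ee_pos: [599.2, -232.8, 106.1]
tool_rot: [[-0.041, 0.999, -0.0], [0.999, 0.041, 0.0], [0.0, -0.0, -1.0]]
contact_force: [-0.0, -0.4, -0.2]
grip_width: 0.004
grasp_force: 0.0
```

Request:
play_rows([
  {"offset": [0.01,0,0.12],"rotation": [0,0,0]},
  {"offset": [0,0,0.08],"rotation": [0,0,0]},
  {"offset": [0,0,0.05],"rotation": [0,0,0]},
  {"offset": [0,0,0],"rotation": [0,0,0]},
  {"offset": [0,0,0],"rotation": [0,0,0]},
])

```text
t: 21.62
ee_pos: [598.9, -231.7, 81.1]
tool_rot: [[-0.042, 0.999, -0.001], [0.999, 0.042, 0.0], [0.0, -0.001, -1.0]]
contact_force: [-5.5, 2.0, 7.5]
grip_width: -0.0
grasp_force: 4.0
```

Request:
play_rows([
  {"offset": [0,0,-0.15],"rotation": [0,0,0]},
  {"offset": [0,0,-0.1],"rotation": [0,0,0]},
  {"offset": [0,0,0],"rotation": [0,0,0]},
  {"offset": [0.24,0,0],"rotation": [0,0,0]},
  {"offset": [0.235,0.004,0],"rotation": [0,0,0]},
  {"offset": [0,0,0],"rotation": [0,0,0]},
  {"offset": [0,0,0],"rotation": [0,0,0]},
])

```text
t: 22.5
ee_pos: [597.5, -185.0, 105.9]
tool_rot: [[-0.041, 0.999, -0.0], [0.999, 0.041, -0.0], [-0.0, -0.0, -1.0]]
contact_force: [0.3, -1.0, -1.0]
grip_width: 0.001
grasp_force: 0.0
```

Request:
play_rows([
  {"offset": [0,0,0.12],"rotation": [0,0,0]},
  {"offset": [0,0,0.08],"rotation": [0,0,0]},
  {"offset": [0,0,0.05],"rotation": [0,0,0]},
  {"offset": [0,0,0],"rotation": [0,0,0]},
  {"offset": [0,0,0],"rotation": [0,0,0]},
])

```text
t: 23.12
ee_pos: [597.3, -184.8, 81.1]
tool_rot: [[-0.041, 0.999, -0.001], [0.999, 0.041, -0.0], [-0.0, -0.001, -1.0]]
contact_force: [-4.5, -1.4, 7.9]
grip_width: -0.001
grasp_force: 4.1
```

Request:
play_rows([
  {"offset": [0,0,-0.15],"rotation": [0,0,0]},
  {"offset": [0,0,-0.1],"rotation": [0,0,0]},
  {"offset": [0,0,0],"rotation": [0,0,0]},
  {"offset": [-0.24,-0.24,0],"rotation": [0,0,0]},
  {"offset": [-0.234,-0.24,0],"rotation": [0,0,0]},
  {"offset": [0,0,0],"rotation": [0,0,0]},
  {"offset": [0,0,0],"rotation": [0,0,0]},
  {"offset": [0,0,0],"rotation": [0,0,0]},
])

```text
t: 24.12
ee_pos: [552.2, -232.8, 106.0]
tool_rot: [[-0.043, 0.999, 0.0], [0.999, 0.043, 0.0], [0.0, 0.0, -1.0]]
contact_force: [-0.1, 0.1, -0.2]
grip_width: 0.001
grasp_force: 0.0
```

Request:
play_rows([
  {"offset": [0,0,0.12],"rotation": [0,0,0]},
  {"offset": [0,0,0.08],"rotation": [0,0,0]},
  {"offset": [0,0,0.05],"rotation": [0,0,0]},
  {"offset": [0,0,0],"rotation": [0,0,0]},
  {"offset": [0,0,0],"rotation": [0,0,0]},
])

```text
t: 24.75
ee_pos: [551.5, -233.3, 81.1]
tool_rot: [[-0.042, 0.999, -0.001], [0.999, 0.042, 0.0], [0.0, -0.0, -1.0]]
contact_force: [-3.9, 2.0, 7.8]
grip_width: 0.003
grasp_force: 3.9
```

Request:
play_rows([
  {"offset": [0,0,-0.15],"rotation": [0,0,0]},
  {"offset": [0,0,-0.1],"rotation": [0,0,0]},
  {"offset": [0,0,0],"rotation": [0,0,0]},
  {"offset": [0.3,0.16,0],"rotation": [0,0,0]},
  {"offset": [0.4,0.18,0],"rotation": [0,0,0]},
  {"offset": [0.25,0.14,0],"rotation": [0,0,0]},
  {"offset": [0,0,0],"rotation": [0,0,0]},
  {"offset": [0,0,0],"rotation": [0,0,0]},
  {"offset": [0,0,0],"rotation": [0,0,0]},
])

```text
t: 25.88
ee_pos: [595.2, -138.0, 105.9]
tool_rot: [[-0.04, 0.999, -0.0], [0.999, 0.04, -0.0], [-0.0, -0.0, -1.0]]
contact_force: [0.3, -0.3, -0.5]
grip_width: -0.001
grasp_force: 0.0
```

Request:
play_rows([
  {"offset": [0,0,0.12],"rotation": [0,0,0]},
  {"offset": [0,0,0.08],"rotation": [0,0,0]},
  {"offset": [0,0,0.05],"rotation": [0,0,0]},
  {"offset": [0,0,0],"rotation": [0,0,0]},
  {"offset": [0,0,0],"rotation": [0,0,0]},
])

```text
t: 26.5
ee_pos: [595.3, -137.2, 81.1]
tool_rot: [[-0.041, 0.999, -0.001], [0.999, 0.041, -0.0], [-0.0, -0.001, -1.0]]
contact_force: [-5.7, -1.9, 8.0]
grip_width: -0.002
grasp_force: 4.1
```

Request:
play_rows([
  {"offset": [0,0,-0.2],"rotation": [0,0,0]},
  {"offset": [0,0,-0.5],"rotation": [0,0,0]},
  {"offset": [0,0,-0.5],"rotation": [0,0,0]},
  {"offset": [0,0,0],"rotation": [0,0,0]},
  {"offset": [0,0,0],"rotation": [0,0,0]},
  {"offset": [0,0,0],"rotation": [0,0,0]},
])

```text
t: 27.25
ee_pos: [595.2, -136.7, 200.3]
tool_rot: [[-0.042, 0.999, -0.001], [0.999, 0.042, 0.001], [0.001, -0.001, -1.0]]
contact_force: [0.4, -0.4, 0.4]
grip_width: -0.001
grasp_force: 0.0
```

```bash
python3 -c "
from h import *
print(robot.finish_job())"
```

```text
the job is handed in; nothing more can be done
None
```

I handed the job in at about 27 s of the 67 s limit. A camera check showed the jacket seated in the well and the glue pot nested in it. I then pressed the disc, triangle, cross and bar in that order, each reading 7.5–8 N at the bottom (4.5 N is enough); I took no picture after the presses, and the hand-in returned no verdict.

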